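Master rod through a ring sensor

TASK

Take the master rod (the long one with the square handle) out of the rod block and lower it, upright, through the ring of the sensor stand without touching the ring, until its foot has pushed the sprung trigger pad underneath fully down. Finish holding it just like that: still gripped, the pad fully down and the rod centred in the ring, clear of its wall. Leave the two other rods and everything else on the bench where they are.

Things in the scene. Friction and masses are not known exactly. Their poses are not given: they have to be found in the camera images.
- master_rod: Loose rod, about 0.1 kg, upright in one socket of the rod block, taller than its neighbours: round steel shaft 10 mm thick and 100 mm long, then a square aluminium handle 18 x 18 mm, 45 mm long (110 to 155 mm above the bench at the start). Origin: centre of its foot; z up along the rod; x, y square to the handle's flats, within 0.3 rad of the block's x, y.
- rod_tip (a point): Centre of the master rod's foot (the same point as its origin).
- rod_grip (a point): Point on the master rod's axis halfway up its handle, 122.5 mm above the foot: where to grip it.
- rod_waist (a point): Point on the master rod's axis 38 mm above the foot; it comes level with the ring's top face when the pad is fully down.
- stand: Fixed sensor stand: grey base plate 130 x 100 x 12 mm, an aluminium column at its back (+x end, 72 mm high) and a short arm that carries the ring in front of it. Origin: centre of the base plate's underside; z up, column towards +x. The ring and the pad share one upright axis at x = -15 mm, y = 0. Nothing on it is higher than 75 mm above the bench.
- ring: The ring sensor, fixed on the stand: black ring, outside diameter 54 mm, open through bore 24 mm in diameter, 16 mm high (50 to 66 mm above the bench), with a metal connector stub on its +y side reaching 41 mm from the axis. Origin: centre of the ring's underside; z up.
- bore (a point): Centre of the bore at the ring's top face, 66 mm above the bench.
- pad_top (a point): Centre of the trigger pad's top face, straight below the bore: a grey round pad of 26 mm diameter in a 42 mm aluminium housing that is 12 mm high. At rest it is 36 mm above the bench (14 mm under the ring's underside), 28 mm when fully down.
- pad (a joint): Travel of the sprung trigger pad in m: 0 at rest, 0.008 fully down against its stop. The spring starts moving at about 2 N and needs 6 N for full travel.
- rack: Fixed grey rod block 70 x 200 x 34 mm, three blind upright sockets of 12 mm diameter and 24 mm depth (floor 10 mm above the bench) in a line along its y axis at y = -65, 0 and +65 mm; each holds one rod, in any order. Origin: centre of its underside.
- short_rod: Loose rod in the block, not to be used: 10 mm shaft only 55 mm long with the same 18 x 18 x 45 mm square handle; 100 mm in all, top 110 mm above the bench. Origin: centre of its foot.
- ball_rod: Loose rod in the block, not to be used: 10 mm shaft with a 30 mm ball knob on top; 120 mm in all, top 130 mm above the bench. Origin: centre of its foot.
- flux_bottle: Bystander: small white bottle with red needle cap, 34 mm diameter, 95 mm high. Origin: centre of its underside.
- solder_spool: Bystander: grey spool, 54 mm diameter, 40 mm high. Origin: centre of its underside.
- tip_cleaner: Bystander: round black pot with brass wool, 62 mm diameter, 36 mm high. Origin: centre of its underside.
There are look-alikes about, which are no part of the job. There is more than one size of the stand; the job needs the smaller.

How it is judged:
On the way, in this order (a step that is already met when the one before it is completed fails the run):
1. the master rod is gripped and lifted out of its socket (contact force between the fingers and master_rod above 1 N and z of rod_tip in the frame of rack above 0.038 m), for 0.1 s.
2. the rod, gripped, stands over the ring's mouth (contact force between the fingers and master_rod above 1 N and horizontal distance between rod_tip and bore below 0.007 m and z of rod_tip in the frame of bore above 0 m), for 0.05 s.
3. the rod hangs centred through the ring with the trigger pad fully down (contact force between the fingers and master_rod above 1 N and value of joint pad above 0.0065 m and horizontal distance between rod_waist and bore below 0.004 m and z of rod_tip in the frame of bore below -0.032 m and angle between master_rod's own z axis and vertical below 0.1 rad and contact force between master_rod and ring below 0.3 N), for 0.3 s.
At the end, for the whole second after the job is handed in: Fingers grip the master rod (over 1 N); its foot holds the pad down at least 6.5 of 8 mm; rod upright within 0.1 rad, axis within 4 mm of the bore's centre at the ring's top, not touching the ring, at rest; other rods, bottle, spool and pot within 30 mm of where they stood (all of step 3 and linear speed of master_rod below 0.02 m/s and distance of each of short_rod, ball_rod, flux_bottle, solder_spool, tip_cleaner from where it was at the start of the episode below 0.03 m); the arm keeps its last pose, push and grip.
It fails at once if the master rod touches the ring sensor (contact force between master_rod and ring above 0.5 N).
It fails at once if another rod or a bystander is displaced by more than 30 mm (distance of any of short_rod, ball_rod, flux_bottle, solder_spool, tip_cleaner from where it was at the start of the episode above 0.03 m).
It also fails if it takes over 48 s, if anything falls off the work surface, if the arm or the gripper's body presses on something with over 40 N, if the wrist force passes 120 N, or if a joint passes its speed limit or range.

ROBOT

A 6-joint arm with a two-finger parallel gripper is mounted at the origin on a cart in front of the work surface, level with it; the furniture and walls round the work are solid. World frame = base frame: x ahead of the robot, y to its left, z up, the work surface at z = 0. Lengths are in m, angles in rad, forces in N, time in s.
With the tool pointing down it reaches from about 0.35 to 0.775 m from the base axis. Payload 7.3 kg.
Tool frame: the origin (TCP) lies midway between the tips of the shut fingers; the grasp point (between the pads) lies 19 mm behind it; z points along the fingers, y is the line along which they close (so a half turn about z gives the same grasp; the last joint's range is limited). The gripper opens to 92 mm and grips with 3 to 60 N. Pads are 19 mm wide; open, the fingers measure 130 mm over their backs; the gripper's body (75 mm by 190 mm) begins 47 mm behind the grasp point.
Start: joints at [0.976, 0.342, 1.524, -0, 1.275, -0.146], TCP at [0.228, 0.473, 0.227] pointing down, gripper open.
Joint ranges: [-2.53, 2.53], [-0.77, 2.02], [0.04, 2.7], [-1, 4.14], [0.28, 2.66], [-3.11, 3.11]. Speed limits (rad/s): [2.57, 2.57, 3.14, 3.14, 3.14, 3.14].

INTERFACE

Orientations are given as [roll, pitch, yaw] about the fixed x, y, z axes, in that order (R = Rz(yaw) Ry(pitch) Rx(roll)).
In Python, from cell import robot, read_camera, camera_params, nets gives the robot as it stands. The module is installed in compiled form; this text tells all that it offers.
- The arm moves only by the tool step_arm, never from a script. Its argument "steps" is a list of rows, each an object of numbers: "x", "y", "z": the shift along the tool's x, y, z as a fraction of full scale; "rx", "ry", "rz": the turn, a rotation vector about the tool's x, y, z as a fraction of full scale; "claw": the opening, from -1 (shut) to 1 (fully open). In form: [{"x": .., "y": .., "z": .., "rx": .., "ry": .., "rz": .., "claw": ..}, ...]. A call has 1 to 12 rows; each row is the pose to reach, as a shift and turn from the pose commanded when the call began, along the tool's axes at that moment; what a row does not reach only later rows make up. Full scale, the value 1, is 750 mm for a shift and pi/4 rad for a turn. A row lasts 1/12 s, in which the tool goes at most 41.7 mm and 7.16 degrees, less where a joint would pass 70% of its speed; a pose out of reach is approached as far as the arm can. A call with a number of a shift or a turn outside -1 to 1 is refused whole. A call with a gripper value outside its range is refused whole. The fingers move at their own pace and stop on an object; "squeeze" is the grip in N (left out, the last holds). Time passes only in rows, so rows that repeat a pose let the fingers close. It gives the time, the measured TCP pose, the force, the opening and the grip force at its end, in the units of the state.
- robot.observe(): the state, without advancing time (a new reading comes with each control period).
- read_camera(name): name is "scene" or "side" or "wrist"; returns (picture, depth): 420x560x3 uint8, blue, green, red; 420x560 float32, m along the optical axis (not along the pixel's ray), 0 where there is no reading.
- camera_params(name): a dict with "fx", "fy", "cx", "cy" (pixels), "k1" (the pictures are not rectified: a ray, as slopes to the right and down, at radius r is drawn at 1 + k1 r^2 times it, then the intrinsics apply), "R" (3x3) and "t" (3): a world point X has camera coordinates R X + t; the wrist camera has in their place "hand_eye" (4x4, takes a point from camera to tool coordinates, whose origin is the TCP and whose axes are the flange's). Camera axes: x right, y down, z forward; pixel columns grow to the right and rows downward; lengths in m; the calibration is good to about 2 mm. A picture is of the moment at which its call begins: read the wrist's pose just before it. camera_params takes no time and is no camera call.
- robot.hand_in(): hands the job in; it is judged then, once.
Trained networks look in the newest picture that a camera, given by its name, has taken for a name from the list of things; names that differ only in an ending like _2 or _b are one class to them, and where a whole thing is asked for, a point or a joint stands for the part that bears it (a point fixed in the world has none). Each returns a list of dicts, best first, with "conf" (0 to 1); they miss things now and then, are a little off and sometimes report something else, mostly with a low value. They report only what shows in the picture. A call takes as long as a camera call. They do not tell look-alikes from the thing itself.
- nets.masks_of(camera, query): "region" (420x560 bool, what is visible of it) and "box" ([left, top, right, bottom] in pixels, round what is visible of it).
- nets.landmark_of(camera, query): "pixel" ([row, column] in pixels: a listed point, or the origin of a listed thing).
The state is a dict: "time": time; "qpos": joint angles; "qvel": joint speeds; "joint_efforts": joint torques, N m; "tool_pos": TCP position; "tool_rot": TCP orientation; "contact_force": force on the tool from outside, world axes, zero at the start; "torque": the same for the moment, N m; "opening": finger opening in m; "grip_force": force on a finger pad.
Only numpy, scipy, OpenCV 4.12 (cv2) and the standard library are available. Lean on these libraries where they do the work, as an engineer would, in place of code of your own. Each camera call takes 0.05 s, during which the arm holds its last target. There are 200 camera calls.

## Working session

There is one attempt and no reset: what is moved stays moved. The work goes in short steps, Python scripts to look and compute and a tool call to move; the robot and the scene stay as the last step left them, time stands still between calls to the robot, and variables do not carry over. Pictures are saved under pics/ and viewed, at most 13 in all, crops included, and the job is handed in when it is done.

Besides the shell and the picture viewer there is one more tool, called after "Request:" as name(argument=value, ...), one argument or row to a line, values as JSON. step_arm: Moves the arm, as the interface text tells. Its arguments: {"type":"object","properties":{"steps":{"type":"array","items":{"type":"object","properties":{"x":{"type":"number","minimum":-1,"maximum":1},"y":{"type":"number","minimum":-1,"maximum":1},"z":{"type":"number","minimum":-1,"maximum":1},"rx":{"type":"number","minimum":-1,"maximum":1},"ry":{"type":"number","minimum":-1,"maximum":1},"rz":{"type":"number","minimum":-1,"maximum":1},"claw":{"type":"number"}}}},"squeeze":{"type":"number"}},"required":["steps"]}

```bash
mkdir -p pics; cat > h.py <<'E'
import numpy as np, cv2
from cell import robot, read_camera, camera_params, nets
from scipy.spatial.transform import Rotation as Ro
def pose():
    s=robot.observe(); return np.array(s['tool_pos']), Ro.from_euler('xyz',s['tool_rot']).as_matrix()
def cam(name,P=None):
    c=camera_params(name); K=np.array([[c['fx'],0,c['cx']],[0,c['fy'],c['cy']],[0,0,1]])
    if 'R' in c: return K,c['k1'],np.array(c['R']),np.array(c['t'])
    p,R=P; H=np.array(c['hand_eye']); A=R@H[:3,:3]; o=R@H[:3,3]+p
    return K,c['k1'],A.T,-A.T@o
def ray(C,uv):
    K,k,R,t=C; u=cv2.undistortPoints(np.array(uv,float).reshape(-1,1,2),K,np.array([k,0,0,0,0.]))[:,0]
    d=np.c_[u,np.ones(len(u))]; return -R.T@t, d@R, d
def atz(C,uv,z):
    o,d,_=ray(C,uv); return o+d*((z-o[2])/d[:,2])[:,None]
def cloud(C,D,m=None):
    v,u=np.nonzero((D>0) if m is None else (D>0)&m); K,k,R,t=C
    _,_,d=ray(C,np.c_[u,v]); return (d*D[v,u][:,None]-t)@R
def proj(C,X):
    K,k,R,t=C; return cv2.projectPoints(np.array(X,float).reshape(-1,1,3),cv2.Rodrigues(R)[0],t,K,np.array([k,0,0,0,0.]))[0][:,0]
E
python3 - <<'E'
from h import *
print(robot.observe())
ims=[]
for n in ['scene','side','wrist']:
    P=pose(); im,D=read_camera(n); C=cam(n,P); cv2.imwrite(f'pics/{n}0.png',im)
    print(n,'pos',np.round(-C[2].T@C[3],3))
    for q in ['master_rod','stand','ring','rack','short_rod']:
        for r in nets.masks_of(n,q):
            if r['conf']<.3: continue
            X=cloud(C,D,r['region']); print(q,round(r['conf'],2),np.round(r['box']),np.round(np.median(X,0),3),np.round(np.percentile(X,98,axis=0),3))
    for q,z in [('bore',.066),('rod_grip',.1325)]:
        for r in nets.landmark_of(n,q):
            if r['conf']<.3: continue
            print(q,round(r['conf'],2),r['pixel'],np.round(atz(C,[r['pixel'][::-1]],z),4))
E
```

```text
{'time': 0.0, 'qpos': array([ 9.76029250e-01,  3.42743267e-01,  1.52503104e+00, -7.40637341e-06,
        1.27537992e+00, -1.45989971e-01]), 'qvel': array([ 1.16663754e-03, -1.84189593e-04,  8.73551057e-04, -4.05592348e-04,
       -7.16764944e-04, -2.56146606e-05]), 'joint_efforts': array([ 7.42549637e-04, -4.31242847e+01, -2.44219762e+01,  7.19135092e-02,
        5.58130431e-02, -1.15982975e-04]), 'tool_pos': array([0.22752453, 0.47268259, 0.2260294 ]), 'tool_rot': array([-3.14004666e+00, -2.20158786e-04,  2.69281754e+00]), 'contact_force': array([-0.38288733,  0.00181711,  0.13750063]), 'torque': array([ 0.01564987, -0.00872062,  0.02887497]), 'grip_force': 0.0, 'opening': 0.09173369140278141}
scene pos [-0.057  1.506  0.857]
master_rod 0.45 [325. 174. 333. 189.] [ 0.552 -0.151  0.135] [ 0.565 -0.142  0.158]
stand 0.95 [274. 221. 319. 258.] [0.544 0.166 0.016] [0.611 0.216 0.072]
stand 0.86 [187. 266. 258. 342.] [0.552 0.618 0.02 ] [0.659 0.696 0.104]
stand 0.72 [327. 177. 333. 187.] [ 0.552 -0.151  0.137] [ 0.686 -0.141  0.158]
ring 0.77 [203. 282. 237. 308.] [0.55  0.622 0.092] [0
[... 538 characters left out ...]
. 222. 299. 260.] [0.543 0.139 0.014] [0.594 0.207 0.072]
stand 0.71 [189. 150. 242. 194.] [0.563 0.577 0.02 ] [0.648 0.684 0.103]
stand 0.39 [355. 296. 365. 323.] [ 0.566 -0.228  0.089] [ 0.579 -0.217  0.111]
ring 0.8 [261. 224. 272. 238.] [0.532 0.155 0.064] [0.563 0.22  0.068]
ring 0.63 [198. 154. 218. 170.] [0.543 0.595 0.09 ] [0.58  0.635 0.096]
rack 0.61 [298. 282. 380. 345.] [ 0.543 -0.177  0.033] [ 0.603 -0.066  0.036]
short_rod 0.55 [354. 298. 366. 323.] [ 0.566 -0.227  0.088] [ 0.589 -0.205  0.111]
bore 0.81 [155.5, 205.6] [[0.5677 0.6879 0.066 ]]
bore 0.63 [229.2, 268.2] [[0.5416 0.1585 0.066 ]]
rod_grip 0.72 [277.9, 337.4] [[ 0.5446 -0.1632  0.1325]]
wrist pos [0.151 0.509 0.385]
```

View pics/scene0.png

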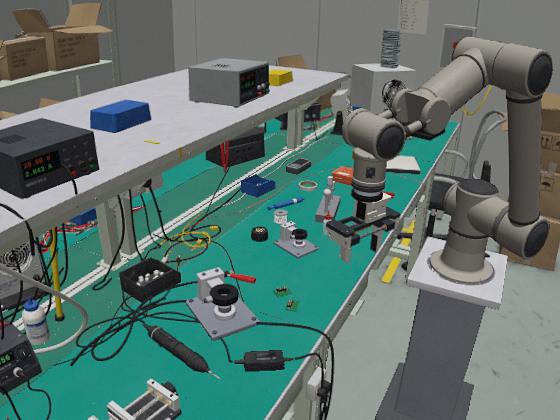

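View pics/side0.png

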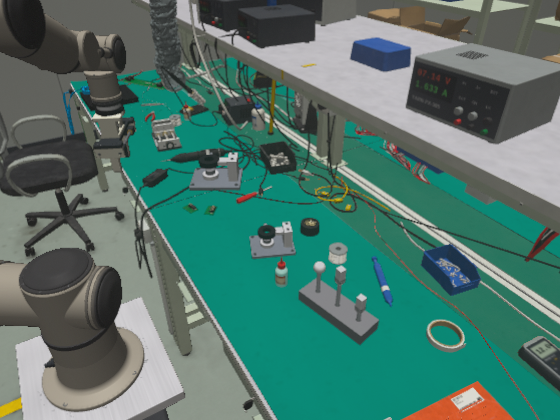

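```bash
cat >> h.py <<'E'
def go(tp,yaw,P=None):
    p,R=P or pose(); T=Ro.from_euler('xyz',[np.pi,0,yaw]).as_matrix()
    s=R.T@(np.array(tp)-p)/.75; r=Ro.from_matrix(R.T@T).as_rotvec()/(np.pi/4)
    print('row',np.round(s,4),np.round(r,4),'rows needed',np.linalg.norm(s)*750/41.7,np.degrees(np.linalg.norm(r)*np.pi/4)/7.16)
E
python3 - <<'E'
from h import *
C=cam('wrist',pose()); print('axis',C[2][2], C[0], np.array(camera_params('wrist')['hand_eye']).round(3))
for n in ['scene','side']:
    im,D=read_camera(n); X=cloud(cam(n),D)
    m=(X[:,2]>.13)&(X[:,0]<.85)&(X[:,0]>.3)&(abs(X[:,1])<.5); Y=X[m]
    H,a,b=np.histogram2d(Y[:,0],Y[:,1],bins=[11,10],range=[[.3,.85],[-.5,.5]])
    print(n); 
    for i in range(11): print(round(a[i],2),[(int(H[i,j]), round(float(Y[(Y[:,0]>=a[i])&(Y[:,0]<a[i+1])&(Y[:,1]>=b[j])&(Y[:,1]<b[j+1]),2].min()),2)) if H[i,j]>2 else 0 for j in range(10)])
go([.55,-.15,.35],1.81); go([.5,.1,.35],2.1)
E
```

```text
axis [ 0.28006211 -0.13475214 -0.95047729] [[296.90526745   0.         284.23109714]
 [  0.         296.90526745 210.38181101]
 [  0.           0.           1.        ]] [[-0.001 -0.95  -0.311  0.085]
 [ 1.    -0.001  0.    -0.   ]
 [-0.    -0.311  0.95  -0.158]
 [ 0.     0.     0.     1.   ]]
scene
0.3 [0, 0, 0, 0, 0, 0, 0, 0, 0, (4, 0.53)]
0.35 [0, 0, 0, 0, 0, 0, 0, 0, 0, 0]
0.4 [0, 0, 0, 0, 0, 0, 0, 0, 0, 0]
0.45 [0, 0, 0, 0, 0, 0, 0, 0, 0, 0]
0.5 [0, 0, 0, (13, 0.13), 0, 0, 0, 0, 0, 0]
0.55 [0, 0, 0, (26, 0.13), 0, 0, 0, 0, 0, 0]
0.6 [0, 0, 0, 0, 0, 0, 0, 0, 0, 0]
0.65 [0, 0, 0, 0, 0, 0, 0, 0, 0, 0]
0.7 [0, 0, 0, 0, 0, 0, 0, 0, 0, 0]
0.75 [(70, 0.39), (92, 0.39), (99, 0.36), (114, 0.39), (132, 0.39), (142, 0.39), (159, 0.39), (180, 0.39), (208, 0.39), (259, 0.39)]
0.8 [(103, 0.35), (113, 0.35), (131, 0.35), (136, 0.35), (157, 0.35), (189, 0.35), (218, 0.35), (256, 0.35), (280, 0.35), (349, 0.35)]
side
0.3 [0, 0, 0, 0, 0, 0, 0, 0, 0, 0]
0.35 [0, 0, 0, 0, 0, 0, 0, 0, 0, 0]
0.4 [0, 0, 0, 0, 0, 0, 0, 0, 0, 0]
0.45 [0, 0, 0, 0, 0, 0, 0, 0, 0, 0]
0.5 [0, 0, 0, (58, 0.13), 0, 0, 0, 0, 0, 0]
0.55 [0, 0, 0, (56, 0.13), 0, 0, 0, 0, 0, 0]
0.6 [0, 0, 0, 0, 0, 0, 0, 0, 0, 0]
0.65 [0, 0, 0, 0, 0, 0, 0, 0, 0, 0]
0.7 [0, 0, 0, 0, 0, 0, 0, 0, 0, 0]
0.75 [(576, 0.39), (964, 0.39), (746, 0.39), (584, 0.39), (469, 0.39), (383, 0.39), (322, 0.39), (280, 0.39), (233, 0.39), (195, 0.39)]
0.8 [(443, 0.35), (1151, 0.35), (902, 0.35), (718, 0.35), (581, 0.35), (477, 0.35), (414, 0.35), (327, 0.35), (282, 0.35), (251, 0.35)]
row [-0.7475 -0.562  -0.1644] [ 0.    -0.     1.124] rows needed 17.078353888867444 7.06393910598452
row [-0.5428 -0.2906 -0.1644] [ 0.     -0.      0.7547] rows needed 11.46194871056669 4.74329999458009
```

```bash
python3 -c "
from h import *
go([.52,.2,.28],2.1)"
```

```text
row [-0.509  -0.1589 -0.0711] [ 0.     -0.      0.7547] rows needed 9.675126254432204 4.74329999458009
```

Request:
step_arm(
  steps=[
    {"x":-0.51,"y":-0.16,"z":-0.07,"rz":0.755,"claw":1},
    {"x":-0.51,"y":-0.16,"z":-0.07,"rz":0.755,"claw":1},
    {"x":-0.51,"y":-0.16,"z":-0.07,"rz":0.755,"claw":1},
    {"x":-0.51,"y":-0.16,"z":-0.07,"rz":0.755,"claw":1},
    {"x":-0.51,"y":-0.16,"z":-0.07,"rz":0.755,"claw":1},
    {"x":-0.51,"y":-0.16,"z":-0.07,"rz":0.755,"claw":1},
    {"x":-0.51,"y":-0.16,"z":-0.07,"rz":0.755,"claw":1},
    {"x":-0.51,"y":-0.16,"z":-0.07,"rz":0.755,"claw":1},
    {"x":-0.51,"y":-0.16,"z":-0.07,"rz":0.755,"claw":1},
    {"x":-0.51,"y":-0.16,"z":-0.07,"rz":0.755,"claw":1},
    {"x":-0.51,"y":-0.16,"z":-0.07,"rz":0.755,"claw":1},
    {"x":-0.51,"y":-0.16,"z":-0.07,"rz":0.755,"claw":1},
  ],
)

```text
$.steps[0]: bad value
```

```bash
python3 - <<'E'
from h import *
P=pose(); im,D=read_camera('wrist'); C=cam('wrist',P); cv2.imwrite('pics/w1.png',im)
print(P[0])
for r in nets.landmark_of('wrist','bore')[:2]: print('bore',r,atz(C,[r['pixel'][::-1]],.066).round(4))
for r in nets.landmark_of('wrist','pad_top')[:2]: print('pad',r,atz(C,[r['pixel'][::-1]],.036).round(4))
X=cloud(C,D)
for r in nets.masks_of('wrist','ring')[:1]:
    Y=cloud(C,D,r['region']); print('ring',r['conf'],r['box'])
    T=Y[abs(Y[:,2]-np.percentile(Y[:,2],80))<.004]; print(len(T),T.min(0),T.max(0),np.median(T[:,2]))
    # robust circle fit on outer hull
    T2=T[:,:2].astype(np.float32); print(cv2.minEnclosingCircle(T2))
print('bench z',np.median(X[abs(X[:,2])<.01][:,2]))
go([.545,-.11,.28],1.81)
E
```

```text
[0.22777719 0.47302237 0.22672011]
bench z 0.002410439182774075
row [-0.7184 -0.5169 -0.0711] [ 1.000e-04 -0.000e+00  1.124e+00] rows needed 15.968660993093817 7.064392170645859
```

View pics/w1.png

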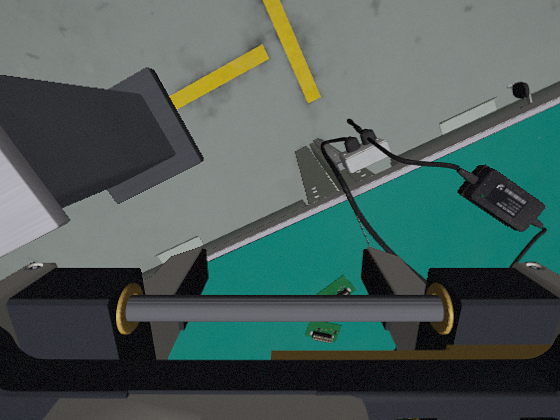

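Request:
step_arm(
  steps=[
    {"x":-0.51,"y":-0.16,"z":-0.07,"rx":0,"ry":0,"rz":0.755,"claw":0.99},
    {"x":-0.51,"y":-0.16,"z":-0.07,"rx":0,"ry":0,"rz":0.755,"claw":0.99},
    {"x":-0.51,"y":-0.16,"z":-0.07,"rx":0,"ry":0,"rz":0.755,"claw":0.99},
    {"x":-0.51,"y":-0.16,"z":-0.07,"rx":0,"ry":0,"rz":0.755,"claw":0.99},
    {"x":-0.51,"y":-0.16,"z":-0.07,"rx":0,"ry":0,"rz":0.755,"claw":0.99},
    {"x":-0.51,"y":-0.16,"z":-0.07,"rx":0,"ry":0,"rz":0.755,"claw":0.99},
    {"x":-0.51,"y":-0.16,"z":-0.07,"rx":0,"ry":0,"rz":0.755,"claw":0.99},
    {"x":-0.51,"y":-0.16,"z":-0.07,"rx":0,"ry":0,"rz":0.755,"claw":0.99},
    {"x":-0.51,"y":-0.16,"z":-0.07,"rx":0,"ry":0,"rz":0.755,"claw":0.99},
    {"x":-0.51,"y":-0.16,"z":-0.07,"rx":0,"ry":0,"rz":0.755,"claw":0.99},
    {"x":-0.51,"y":-0.16,"z":-0.07,"rx":0,"ry":0,"rz":0.755,"claw":0.99},
    {"x":-0.51,"y":-0.16,"z":-0.07,"rx":0,"ry":0,"rz":0.755,"claw":0.99},
  ],
)

```text
time: 2.5
tool_pos: [0.5211, 0.1978, 0.2789]
tool_rot: [-3.141, -0.0, 2.097]
contact_force: [-1.4, -0.1, 0.2]
opening: 0.0912
grip_force: 0.0
```

```bash
cat > ring.py <<'E'
from h import *
import sys
P=pose(); im,D=read_camera('wrist'); C=cam('wrist',P); cv2.imwrite(sys.argv[1],im)
print(P[0])
for r in nets.landmark_of('wrist','bore')[:2]: print('bore',r,atz(C,[r['pixel'][::-1]],.066).round(4))
for r in nets.landmark_of('wrist','pad_top')[:2]: print('pad',r,atz(C,[r['pixel'][::-1]],.036).round(4))
X=cloud(C,D)
for r in nets.masks_of('wrist','ring')[:1]:
    Y=cloud(C,D,r['region']); print('ring',r['conf'],r['box'])
    T=Y[abs(Y[:,2]-np.percentile(Y[:,2],80))<.004]; print(len(T),T.min(0),T.max(0),np.median(T[:,2]))
print('bench z',np.median(X[abs(X[:,2])<.01][:,2]))
E
python3 ring.py pics/w2.png; python3 -c "
from h import *
go([.545,-.11,.28],1.81)"
```

```text
[0.52113319 0.19776475 0.27887246]
bore {'pixel': [213.6, 279.6], 'conf': 0.61} [[0.5362 0.1589 0.066 ]]
pad {'pixel': [206.5, 278.0], 'conf': 0.52} [[0.5336 0.1579 0.036 ]]
ring 0.62 [259.6, 190.0, 302.9, 234.1]
999 [0.5089384  0.13533444 0.0629119 ] [0.56161318 0.19733028 0.06837195] 0.06626780746609566
bench z 0.002405282169790523
row [-0.3738 -0.1797 -0.0012] [-0.0004 -0.0005  0.3711] rows needed 7.459864334770332 2.3325055827758416
```

View pics/w2.png

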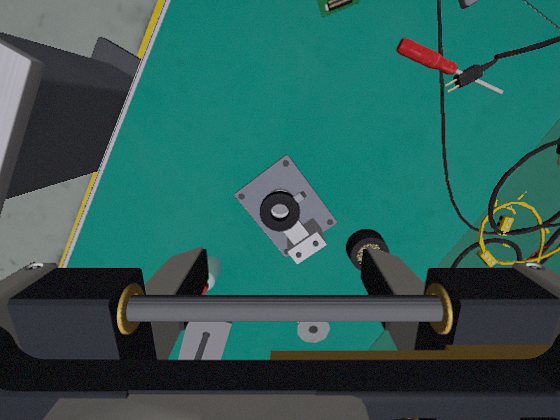

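Request:
step_arm(
  steps=[
    {"x":-0.374,"y":-0.18,"z":0,"rx":0,"ry":0,"rz":0.371,"claw":0.99},
    {"x":-0.374,"y":-0.18,"z":0,"rx":0,"ry":0,"rz":0.371,"claw":0.99},
    {"x":-0.374,"y":-0.18,"z":0,"rx":0,"ry":0,"rz":0.371,"claw":0.99},
    {"x":-0.374,"y":-0.18,"z":0,"rx":0,"ry":0,"rz":0.371,"claw":0.99},
    {"x":-0.374,"y":-0.18,"z":0,"rx":0,"ry":0,"rz":0.371,"claw":0.99},
    {"x":-0.374,"y":-0.18,"z":0,"rx":0,"ry":0,"rz":0.371,"claw":0.99},
    {"x":-0.374,"y":-0.18,"z":0,"rx":0,"ry":0,"rz":0.371,"claw":0.99},
    {"x":-0.374,"y":-0.18,"z":0,"rx":0,"ry":0,"rz":0.371,"claw":0.99},
    {"x":-0.374,"y":-0.18,"z":0,"rx":0,"ry":0,"rz":0.371,"claw":0.99},
    {"x":-0.374,"y":-0.18,"z":0,"rx":0,"ry":0,"rz":0.371,"claw":0.99},
  ],
)

```text
time: 3.53
tool_pos: [0.5451, -0.111, 0.2791]
tool_rot: [-3.141, -0.001, 1.808]
contact_force: [0.3, 0.3, 0.3]
opening: 0.091
grip_force: 0.0
```

```bash
python3 - <<'E'
from h import *
P=pose(); im,D=read_camera('wrist'); C=cam('wrist',P); cv2.imwrite('pics/w3.png',im)
np.savez('w3.npz',D=D,p=P[0],R=P[1])
for q in ['master_rod','short_rod','rack']:
  for r in nets.masks_of('wrist',q)[:2]:
    Y=cloud(C,D,r['region']); print(q,r['conf'],np.round(r['box']),np.percentile(Y,90,axis=0).round(3))
for q in ['rod_grip']:
  for r in nets.landmark_of('wrist',q)[:2]: print(q,r,atz(C,[r['pixel'][::-1]],.1325).round(4))
X=cloud(C,D)
T=X[(abs(X[:,2]-.155)<.006)&(X[:,1]<-.05)&(X[:,1]>-.3)]
T=T[np.linalg.norm(T[:,:2]-np.median(T[:,:2],0),axis=1)<.02]
print('top',len(T),np.median(T,0),cv2.minAreaRect(T[:,:2].astype(np.float32)))
S=X[(abs(X[:,2]-.110)<.005)&(X[:,1]<-.05)&(X[:,1]>-.3)]; print('short',len(S),np.median(S,0))
K=X[(abs(X[:,2]-.034)<.005)&(X[:,1]<.0)&(X[:,1]>-.35)&(abs(X[:,0]-.55)<.1)]; print('rack',len(K),cv2.minAreaRect(K[:,:2].astype(np.float32)))
E
```

```text
master_rod 0.86 [272. 209. 295. 255.] [ 0.561 -0.15   0.156]
short_rod 0.68 [274. 254. 290. 287.] [ 0.575 -0.213  0.111]
short_rod 0.58 [272. 159. 297. 190.] [ 0.55  -0.084  0.13 ]
rack 0.68 [254. 137. 311. 278.] [ 0.588 -0.072  0.036]
rod_grip {'pixel': [239.3, 281.5], 'conf': 0.87} [[ 0.5533 -0.1595  0.1325]]
rod_grip {'pixel': [158.7, 281.4], 'conf': 0.29} [[ 0.5325 -0.0724  0.1325]]
top 297 [ 0.55484384 -0.15716294  0.15514414] ((0.5550130605697632, -0.15840619802474976), (0.017962753772735596, 0.017988556995987892), 4.8160600662231445)
short 211 [ 0.56855094 -0.2198703   0.11033679]
rack 5120 ((0.548113226890564, -0.12720751762390137), (0.07002143561840057, 0.26512610912323), 12.777021408081055)
```

View pics/w3.png

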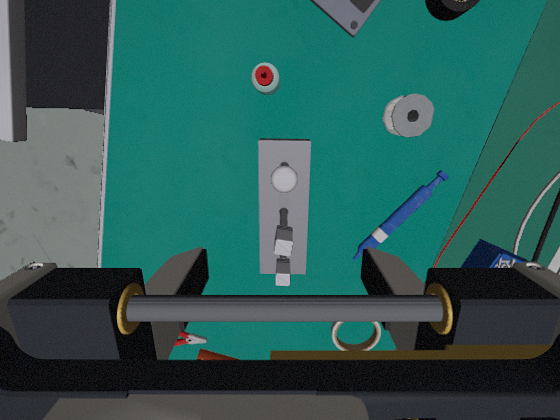

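```bash
python3 -c "
from h import *
go([.555,-.158,.22],1.655)
go([.555,-.158,.1135],1.655)"
```

```text
row [-0.0657 -0.0029  0.0792] [ 0.0004 -0.0002  0.1985] rows needed 1.8523960534588 1.2476932138424681
row [-0.0658 -0.003   0.2212] [ 0.0004 -0.0002  0.1985] rows needed 4.151392191764043 1.2476932138424681
```

Request:
step_arm(
  steps=[
    {"x":-0.066,"y":-0.003,"z":0.08,"rx":0,"ry":0,"rz":0.198,"claw":0.99},
    {"x":-0.066,"y":-0.003,"z":0.08,"rx":0,"ry":0,"rz":0.198,"claw":0.99},
    {"x":-0.066,"y":-0.003,"z":0.08,"rx":0,"ry":0,"rz":0.198,"claw":0.99},
    {"x":-0.066,"y":-0.003,"z":0.12,"rx":0,"ry":0,"rz":0.198,"claw":0.99},
    {"x":-0.066,"y":-0.003,"z":0.16,"rx":0,"ry":0,"rz":0.198,"claw":0.99},
    {"x":-0.066,"y":-0.003,"z":0.2,"rx":0,"ry":0,"rz":0.198,"claw":0.99},
    {"x":-0.066,"y":-0.003,"z":0.221,"rx":0,"ry":0,"rz":0.198,"claw":0.99},
    {"x":-0.066,"y":-0.003,"z":0.221,"rx":0,"ry":0,"rz":0.198,"claw":0.99},
    {"x":-0.066,"y":-0.003,"z":0.221,"rx":0,"ry":0,"rz":0.198,"claw":0.99},
    {"x":-0.066,"y":-0.003,"z":0.221,"rx":0,"ry":0,"rz":0.198,"claw":0.99},
  ],
)

```text
time: 4.62
tool_pos: [0.5559, -0.1597, 0.1153]
tool_rot: [3.139, 0.001, 1.654]
contact_force: [0.2, -0.0, 0.0]
opening: 0.0914
grip_force: 0.0
```

Request:
step_arm(
  steps=[
    {"x":0,"y":0,"z":0,"rx":0,"ry":0,"rz":0,"claw":-0.9},
    {"x":0,"y":0,"z":0,"rx":0,"ry":0,"rz":0,"claw":-0.9},
    {"x":0,"y":0,"z":0,"rx":0,"ry":0,"rz":0,"claw":-0.9},
    {"x":0,"y":0,"z":0,"rx":0,"ry":0,"rz":0,"claw":-0.9},
    {"x":0,"y":0,"z":0,"rx":0,"ry":0,"rz":0,"claw":-0.9},
    {"x":0,"y":0,"z":0,"rx":0,"ry":0,"rz":0,"claw":-0.9},
    {"x":0,"y":0,"z":0,"rx":0,"ry":0,"rz":0,"claw":-0.9},
    {"x":0,"y":0,"z":0,"rx":0,"ry":0,"rz":0,"claw":-0.9},
    {"x":0,"y":0,"z":0,"rx":0,"ry":0,"rz":0,"claw":-0.9},
    {"x":0,"y":0,"z":0,"rx":0,"ry":0,"rz":0,"claw":-0.9},
  ],
  squeeze=35,
)

```text
time: 5.45
tool_pos: [0.5548, -0.16, 0.1134]
tool_rot: [-3.142, -0.0, 1.653]
contact_force: [0.6, -0.7, -0.0]
opening: 0.0287
grip_force: 0.0
```

Request:
step_arm(
  steps=[
    {"x":0,"y":0,"z":0,"rx":0,"ry":0,"rz":0,"claw":-0.9},
    {"x":0,"y":0,"z":0,"rx":0,"ry":0,"rz":0,"claw":-0.9},
    {"x":0,"y":0,"z":0,"rx":0,"ry":0,"rz":0,"claw":-0.9},
    {"x":0,"y":0,"z":0,"rx":0,"ry":0,"rz":0,"claw":-0.9},
    {"x":0,"y":0,"z":0,"rx":0,"ry":0,"rz":0,"claw":-0.9},
    {"x":0,"y":0,"z":0,"rx":0,"ry":0,"rz":0,"claw":-0.9},
  ],
  squeeze=35,
)

```text
time: 5.95
tool_pos: [0.5548, -0.16, 0.1134]
tool_rot: [-3.142, -0.0, 1.653]
contact_force: [0.4, -0.1, -0.9]
opening: 0.0179
grip_force: 35.0
```

Request:
step_arm(
  steps=[
    {"x":0,"y":0,"z":-0.02,"rx":0,"ry":0,"rz":0,"claw":-0.9},
    {"x":0,"y":0,"z":-0.04,"rx":0,"ry":0,"rz":0,"claw":-0.9},
    {"x":0,"y":0,"z":-0.06,"rx":0,"ry":0,"rz":0,"claw":-0.9},
    {"x":0,"y":0,"z":-0.09,"rx":0,"ry":0,"rz":0,"claw":-0.9},
    {"x":0,"y":0,"z":-0.13,"rx":0,"ry":0,"rz":0,"claw":-0.9},
    {"x":0,"y":0,"z":-0.17,"rx":0,"ry":0,"rz":0,"claw":-0.9},
    {"x":0,"y":0,"z":-0.2,"rx":0,"ry":0,"rz":0,"claw":-0.9},
    {"x":0,"y":0,"z":-0.2,"rx":0,"ry":0,"rz":0,"claw":-0.9},
    {"x":0,"y":0,"z":-0.2,"rx":0,"ry":0,"rz":0,"claw":-0.9},
    {"x":0,"y":0,"z":-0.2,"rx":0,"ry":0,"rz":0,"claw":-0.9},
  ],
)

```text
time: 6.78
tool_pos: [0.5542, -0.1597, 0.2621]
tool_rot: [-3.14, -0.001, 1.653]
contact_force: [0.4, -0.0, -1.7]
opening: 0.0178
grip_force: 35.0
```

```bash
python3 - <<'E'
from h import *
P=pose(); im,D=read_camera('wrist'); C=cam('wrist',P); print(P[0])
# stand yaw 2.1 earlier; go over stand; keep yaw similar
# handle in the tool frame: top face
X=(cloud(C,D)-P[0])@P[1]
m=(np.abs(X[:,0])<.03)&(np.abs(X[:,1])<.0085)&(X[:,2]>-.06)&(X[:,2]<.15)
Y=X[m]; print(len(Y))
for a in np.arange(-.06,.15,.015):
    B=Y[(Y[:,2]>=a)&(Y[:,2]<a+.015)]
    if len(B): print(round(a,3),len(B),np.median(B,0).round(4),B.min(0).round(4),B.max(0).round(4))
cv2.imwrite('pics/w4.png',im)
go([.5355,.1605,.263],1.655); go([.5355,.2205,.263],1.655)
E
```

```text
[ 0.55420234 -0.15968542  0.26208869]
2143
-0.045 761 [ 0.0096 -0.0001 -0.0395] [ 0.0058 -0.0085 -0.0431] [ 0.011   0.0085 -0.03  ]
-0.03 462 [ 0.0099 -0.     -0.0231] [ 0.0083 -0.0085 -0.03  ] [ 0.0109  0.0085 -0.0152]
-0.015 365 [ 0.01    0.     -0.0084] [ 0.0089 -0.0084 -0.015 ] [ 0.0108  0.0085 -0.    ]
0.0 54 [0.0059 0.0001 0.011 ] [ 0.0038 -0.0081  0.    ] [0.0101 0.0083 0.0149]
0.015 128 [ 0.0052 -0.0002  0.0218] [ 0.0007 -0.0051  0.0154] [0.0064 0.0048 0.0299]
0.03 104 [0.0053 0.0002 0.037 ] [ 0.0013 -0.0049  0.0301] [0.0063 0.0046 0.0447]
0.045 90 [ 0.0052 -0.0005  0.0515] [ 0.0012 -0.0051  0.0452] [0.0064 0.0049 0.0596]
0.06 74 [0.0053 0.0003 0.0672] [ 0.0025 -0.0047  0.06  ] [0.0062 0.0044 0.0745]
0.075 61 [0.0052 0.0003 0.0827] [ 0.0014 -0.0049  0.0752] [0.0063 0.0048 0.0899]
0.09 44 [ 0.0048 -0.0005  0.0958] [ 0.0007 -0.005   0.0901] [0.0061 0.005  0.1028]
row [ 0.4274  0.0103 -0.0011] [-0.0036 -0.0021 -0.0027] rows needed 7.690153093598283 0.03153414700273321
row [ 0.5072  0.0169 -0.001 ] [-0.0036 -0.0021 -0.0027] rows needed 9.126960095576685 0.03153414700273321
```

View pics/w4.png

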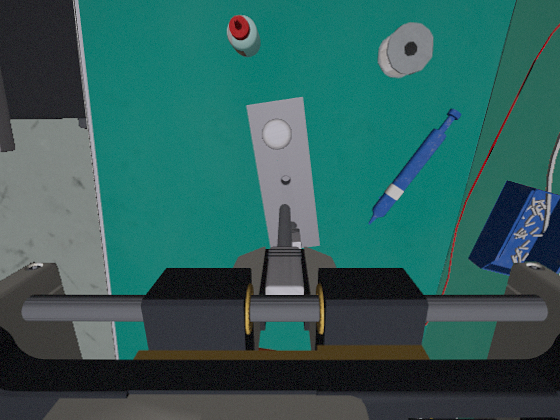

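Request:
step_arm(
  steps=[
    {"x":0.04,"y":0.001,"z":0,"rx":0,"ry":0,"rz":0,"claw":-0.9},
    {"x":0.08,"y":0.002,"z":0,"rx":0,"ry":0,"rz":0,"claw":-0.9},
    {"x":0.12,"y":0.003,"z":0,"rx":0,"ry":0,"rz":0,"claw":-0.9},
    {"x":0.16,"y":0.004,"z":0,"rx":0,"ry":0,"rz":0,"claw":-0.9},
    {"x":0.2,"y":0.005,"z":0,"rx":0,"ry":0,"rz":0,"claw":-0.9},
    {"x":0.24,"y":0.005,"z":0,"rx":0,"ry":0,"rz":0,"claw":-0.9},
    {"x":0.28,"y":0.005,"z":0,"rx":0,"ry":0,"rz":0,"claw":-0.9},
    {"x":0.32,"y":0.005,"z":0,"rx":0,"ry":0,"rz":0,"claw":-0.9},
    {"x":0.34,"y":0.005,"z":0,"rx":0,"ry":0,"rz":0,"claw":-0.9},
    {"x":0.34,"y":0.005,"z":0,"rx":0,"ry":0,"rz":0,"claw":-0.9},
    {"x":0.34,"y":0.005,"z":0,"rx":0,"ry":0,"rz":0,"claw":-0.9},
    {"x":0.34,"y":0.005,"z":0,"rx":0,"ry":0,"rz":0,"claw":-0.9},
  ],
)

```text
time: 7.83
tool_pos: [0.5374, 0.0938, 0.2624]
tool_rot: [-3.14, 0.0, 1.653]
contact_force: [-0.0, -0.8, -0.8]
opening: 0.0178
grip_force: 35.0
```

```bash
cat > meas.py <<'E'
from h import *
import sys
from scipy.optimize import least_squares
P=pose(); im,D=read_camera('wrist'); C=cam('wrist',P); cv2.imwrite(sys.argv[1],im); print(P[0])
T=lambda W:(W-P[0])@P[1]
for r in nets.landmark_of('wrist','bore')[:2]:
    W=atz(C,[r['pixel'][::-1]],.066); print('bore',r,W.round(4),T(W).round(4))
X=cloud(C,D); V=T(X)
# rod axis from depth
for lo,hi,rad in [(.02,.06,.005),(.06,.098,.005)]:
    S=V[(abs(V[:,0]-.003)<.006)&(abs(V[:,1])<.006)&(V[:,2]>lo)&(V[:,2]<hi)]
    if len(S)>20:
        f=least_squares(lambda q:np.hypot(S[:,0]-q[0],S[:,1]-q[1])-rad,[0,0],loss='soft_l1',f_scale=.0005); print('rod axis tool',lo,len(S),f.x.round(4))
# ring top
c=np.array([.5355,.1605])
m=(abs(X[:,2]-.0665)<.004)&(np.linalg.norm(X[:,:2]-c,axis=1)<.033)
Q=X[m]; print('ringtop',len(Q),np.median(Q[:,2]))
# fit annulus: maximise points inside 12..27mm, push centre so that fewest lie outside
cs=[(dx,dy) for dx in np.arange(-.008,.0081,.0005) for dy in np.arange(-.008,.0081,.0005)]
sc=[]
for d in cs:
    rr=np.linalg.norm(Q[:,:2]-c-d,axis=1); sc.append(((rr>.012)&(rr<.027)).sum())
sc=np.array(sc); b=np.array(cs)[sc>=sc.max()-2].mean(0); print('annulus centre',c+b,sc.max(), 'tool',T(np.r_[c+b,.066]).round(4))
E
python3 meas.py pics/w5.png
```

```text
[0.53736603 0.09383818 0.26243316]
bore {'pixel': [127.2, 286.7], 'conf': 0.8} [[0.534 0.163 0.066]] [[0.0693 0.0027 0.1964]]
rod axis tool 0.02 276 [ 0.0008 -0.0001]
rod axis tool 0.06 165 [ 0.0008 -0.    ]
ringtop 1561 0.06609993986206536
annulus centre [0.5355 0.16  ] 1390 tool [0.0662 0.0039 0.1964]
```

View pics/w5.png

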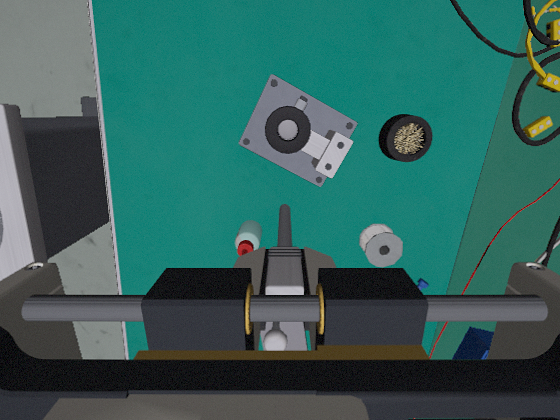

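Request:
step_arm(
  steps=[
    {"x":0.02,"y":0.005,"z":0,"rx":0,"ry":0,"rz":0,"claw":-0.9},
    {"x":0.034,"y":0.005,"z":0.02,"rx":0,"ry":0,"rz":0,"claw":-0.9},
    {"x":0.034,"y":0.005,"z":0.05,"rx":0,"ry":0,"rz":0,"claw":-0.9},
    {"x":0.034,"y":0.005,"z":0.08,"rx":0,"ry":0,"rz":0,"claw":-0.9},
    {"x":0.034,"y":0.005,"z":0.09,"rx":0,"ry":0,"rz":0,"claw":-0.9},
    {"x":0.034,"y":0.005,"z":0.09,"rx":0,"ry":0,"rz":0,"claw":-0.9},
    {"x":0.034,"y":0.005,"z":0.09,"rx":0,"ry":0,"rz":0,"claw":-0.9},
    {"x":0.034,"y":0.005,"z":0.09,"rx":0,"ry":0,"rz":0,"claw":-0.9},
  ],
)

```text
time: 8.6
tool_pos: [0.5402, 0.1198, 0.1974]
tool_rot: [3.139, -0.0, 1.652]
contact_force: [0.2, 0.8, -0.6]
opening: 0.0175
grip_force: 35.0
```

```bash
cat >> meas.py <<'E'
# overlay of annulus estimate, enlarged crop
for cc,col in [(c+b,(0,255,0))]:
  for rad in (.012,.027):
    a=np.linspace(0,2*np.pi,60); p=proj(C,np.c_[cc[0]+rad*np.cos(a),cc[1]+rad*np.sin(a),0*a+.066])
    if rad==.012: u0,v0=p.mean(0).astype(int); x0,y0=u0-60,max(v0-60,0); big=cv2.resize(im[y0:y0+120,x0:x0+120],None,fx=5,fy=5,interpolation=cv2.INTER_NEAREST)
    cv2.polylines(big,[np.round((p-[x0,y0]+.5)*5).astype(int)],True,col,1)
cv2.imwrite(sys.argv[1].replace('.png','c.png'),big)
E
python3 meas.py pics/w6.png
```

```text
[0.54023209 0.11980711 0.19739213]
bore {'pixel': [157.6, 282.1], 'conf': 0.61} [[0.5347 0.1631 0.066 ]] [[ 0.0436 -0.0023  0.1314]]
rod axis tool 0.02 281 [ 0.0008 -0.0001]
rod axis tool 0.06 161 [ 0.0008 -0.    ]
ringtop 2117 0.06611549852314827
annulus centre [0.5355 0.16  ] 1887 tool [ 0.0404 -0.0018  0.1314]
```

View pics/w6c.png

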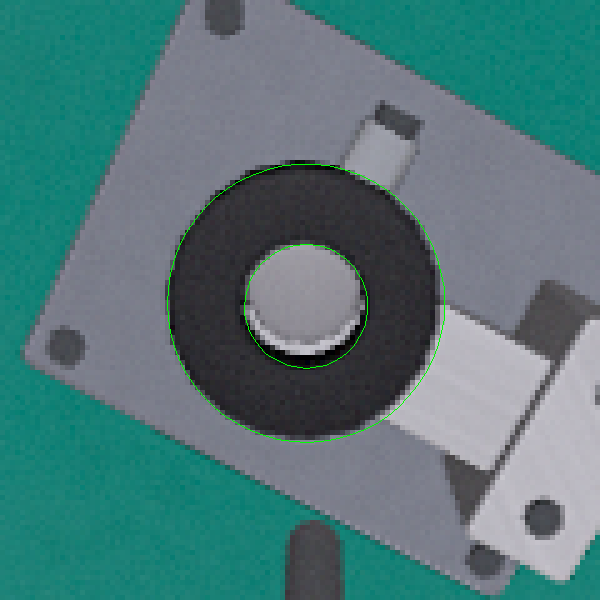

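Request:
step_arm(
  steps=[
    {"x":0.018,"y":-0.001,"z":0,"rx":0,"ry":0,"rz":0,"claw":-0.9},
    {"x":0.036,"y":-0.002,"z":0,"rx":0,"ry":0,"rz":0,"claw":-0.9},
    {"x":0.053,"y":-0.003,"z":0,"rx":0,"ry":0,"rz":0,"claw":-0.9},
    {"x":0.053,"y":-0.003,"z":0,"rx":0,"ry":0,"rz":0,"claw":-0.9},
    {"x":0.053,"y":-0.003,"z":0,"rx":0,"ry":0,"rz":0,"claw":-0.9},
    {"x":0.053,"y":-0.003,"z":0,"rx":0,"ry":0,"rz":0,"claw":-0.9},
    {"x":0.053,"y":-0.003,"z":0,"rx":0,"ry":0,"rz":0,"claw":-0.9},
    {"x":0.053,"y":-0.003,"z":0,"rx":0,"ry":0,"rz":0,"claw":-0.9},
  ],
)

```text
time: 9.37
tool_pos: [0.5338, 0.1593, 0.196]
tool_rot: [-3.142, 0.0, 1.653]
contact_force: [-1.0, -0.4, -2.0]
opening: 0.0179
grip_force: 35.0
```

```bash
python3 -c "
from h import *
for i in range(6): read_camera('side')
s=robot.observe(); print(s['tool_pos'],s['tool_rot'])"; python3 meas.py pics/w7.png
```

```text
[0.53385717 0.15941907 0.19599751] [ 3.14147717e+00 -2.85942768e-05  1.65259155e+00]
[0.53385717 0.15941907 0.19599751]
bore {'pixel': [198.8, 285.9], 'conf': 0.75} [[0.5351 0.162  0.066 ]] [[0.0024 0.0014 0.13  ]]
rod axis tool 0.02 283 [ 0.0008 -0.0002]
rod axis tool 0.06 163 [ 0.0008 -0.0001]
ringtop 1741 0.06615459383192417
annulus centre [0.53525 0.16   ] 1531 tool [0.0005 0.0014 0.13  ]
```

View pics/w7c.png

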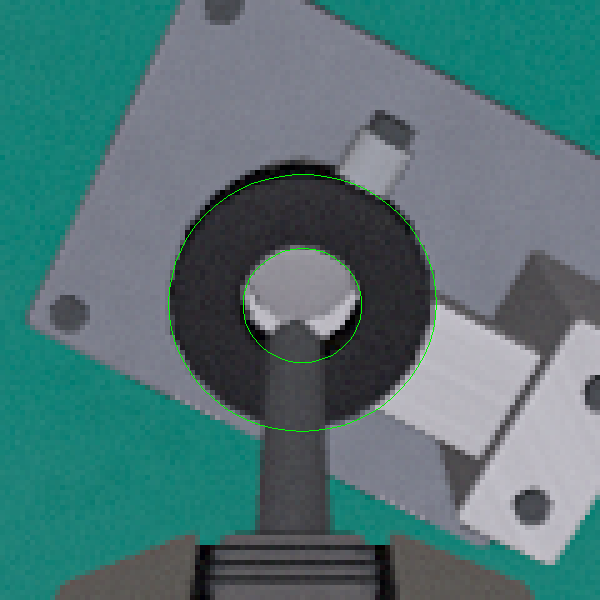

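Request:
step_arm(
  steps=[
    {"x":0.0005,"y":0.0017,"z":0,"rx":0,"ry":0,"rz":0,"claw":-0.9},
    {"x":0.0005,"y":0.0017,"z":0.01,"rx":0,"ry":0,"rz":0,"claw":-0.9},
    {"x":0.0005,"y":0.0017,"z":0.02,"rx":0,"ry":0,"rz":0,"claw":-0.9},
    {"x":0.0005,"y":0.0017,"z":0.03,"rx":0,"ry":0,"rz":0,"claw":-0.9},
    {"x":0.0005,"y":0.0017,"z":0.04,"rx":0,"ry":0,"rz":0,"claw":-0.9},
    {"x":0.0005,"y":0.0017,"z":0.05,"rx":0,"ry":0,"rz":0,"claw":-0.9},
    {"x":0.0005,"y":0.0017,"z":0.06,"rx":0,"ry":0,"rz":0,"claw":-0.9},
    {"x":0.0005,"y":0.0017,"z":0.07,"rx":0,"ry":0,"rz":0,"claw":-0.9},
    {"x":0.0005,"y":0.0017,"z":0.072,"rx":0,"ry":0,"rz":0,"claw":-0.9},
    {"x":0.0005,"y":0.0017,"z":0.072,"rx":0,"ry":0,"rz":0,"claw":-0.9},
    {"x":0.0005,"y":0.0017,"z":0.072,"rx":0,"ry":0,"rz":0,"claw":-0.9},
    {"x":0.0005,"y":0.0017,"z":0.072,"rx":0,"ry":0,"rz":0,"claw":-0.9},
  ],
  squeeze=55,
)

```text
time: 10.77
tool_pos: [0.5354, 0.1602, 0.1424]
tool_rot: [3.141, -0.0, 1.653]
contact_force: [-0.3, 0.2, -1.3]
opening: 0.0182
grip_force: 55.0
```

```bash
python3 meas.py pics/w8.png
```

```text
[0.53536396 0.16018212 0.14243523]
bore {'pixel': [219.0, 285.1], 'conf': 0.66} [[0.5358 0.1602 0.066 ]] [[0.     0.0004 0.0764]]
rod axis tool 0.02 274 [ 0.0008 -0.0002]
rod axis tool 0.06 163 [ 0.0008 -0.0001]
ringtop 2518 0.06614406355670267
annulus centre [0.5355 0.1605] 2186 tool [0.0003 0.0001 0.0764]
```

View pics/w8c.png

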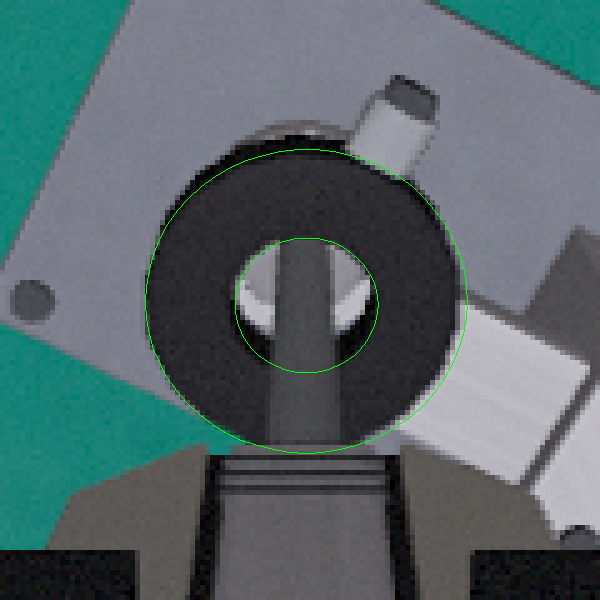

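Request:
step_arm(
  steps=[
    {"x":0,"y":-0.0005,"z":0.003,"rx":0,"ry":0,"rz":0,"claw":-0.9},
    {"x":0,"y":-0.0005,"z":0.006,"rx":0,"ry":0,"rz":0,"claw":-0.9},
    {"x":0,"y":-0.0005,"z":0.009,"rx":0,"ry":0,"rz":0,"claw":-0.9},
    {"x":0,"y":-0.0005,"z":0.012,"rx":0,"ry":0,"rz":0,"claw":-0.9},
    {"x":0,"y":-0.0005,"z":0.0147,"rx":0,"ry":0,"rz":0,"claw":-0.9},
    {"x":0,"y":-0.0005,"z":0.0147,"rx":0,"ry":0,"rz":0,"claw":-0.9},
    {"x":0,"y":-0.0005,"z":0.0147,"rx":0,"ry":0,"rz":0,"claw":-0.9},
    {"x":0,"y":-0.0005,"z":0.0147,"rx":0,"ry":0,"rz":0,"claw":-0.9},
  ],
)

```text
time: 11.53
tool_pos: [0.535, 0.1602, 0.1313]
tool_rot: [3.14, -0.0, 1.653]
contact_force: [-0.6, 0.4, 5.0]
opening: 0.0179
grip_force: 55.0
```

Request:
step_arm(
  steps=[
    {"x":0,"y":0,"z":0.0007,"rx":0,"ry":0,"rz":0,"claw":-0.9},
    {"x":0,"y":0,"z":0.0012,"rx":0,"ry":0,"rz":0,"claw":-0.9},
    {"x":0,"y":0,"z":0.0012,"rx":0,"ry":0,"rz":0,"claw":-0.9},
    {"x":0,"y":0,"z":0.0012,"rx":0,"ry":0,"rz":0,"claw":-0.9},
    {"x":0,"y":0,"z":0.0012,"rx":0,"ry":0,"rz":0,"claw":-0.9},
    {"x":0,"y":0,"z":0.0012,"rx":0,"ry":0,"rz":0,"claw":-0.9},
  ],
)

```text
time: 12.03
tool_pos: [0.5351, 0.1602, 0.1312]
tool_rot: [3.14, -0.0, 1.653]
contact_force: [-1.7, -0.5, 10.8]
opening: 0.0178
grip_force: 55.0
```

```bash
python3 meas.py pics/w9.png; python3 -c "
from h import *
s=robot.observe(); print(s['contact_force'],s['torque'],s['tool_pos'],s['time'])"
```

```text
[0.53509376 0.16017659 0.13123551]
bore {'pixel': [221.6, 284.1], 'conf': 0.93} [[0.5346 0.162  0.066 ]] [[ 0.0018 -0.0004  0.0652]]
rod axis tool 0.02 277 [ 0.0008 -0.0003]
rod axis tool 0.06 124 [ 0.0008 -0.0001]
ringtop 2631 0.0661844909049714
annulus centre [0.5355 0.1605] 2304 tool [0.0003 0.0003 0.0652]
[-2.11095772 -0.16449511 10.74285656] [-0.11092775  0.49543706 -0.06110168] [0.53507604 0.16016632 0.13123474] 12.1333
```

View pics/w9c.png

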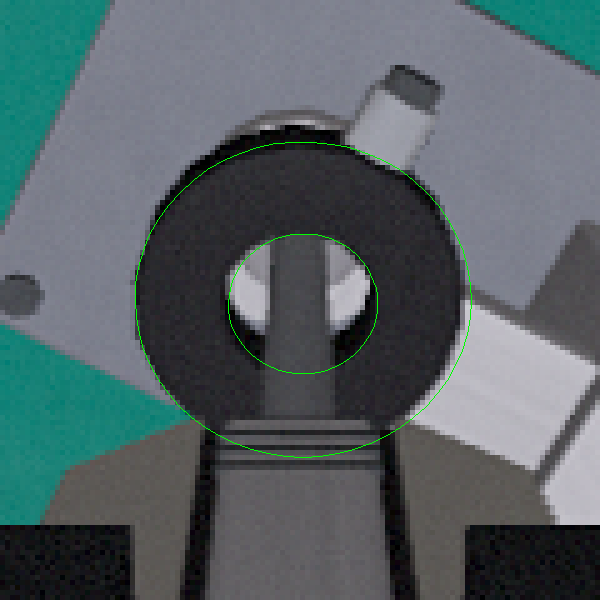

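The rod is centred in the bore: rod at about pixel column 299, bore spanning 228–377. The 11 N reading against the 6 N the spring needs, with the height no longer changing, shows the pad is on its stop.

```bash
python3 -c "
from cell import robot
print(robot.hand_in())"
```

```text
the job is handed in; nothing more can be done
None
```

I handed the job in with the master rod still gripped at 55 N, upright and centred in the ring to within about 1 mm, and the pad pressed onto its stop with about 11 N; no verdict came back.

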